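# Put the tall transformer on the test board and aim the inspection camera at it

## Task

Take the tall, narrow transformer from among the lower, wider ones and set it down gently, standing upright in the middle of the wooden test board, and let go of it. Then swivel and tilt the inspection camera on its stand until it looks straight at the middle of that transformer. Leave the two wide transformers where they are.

Things in the scene. Friction and masses are not known exactly. Their poses are not given: they have to be found in the camera images.
- unit: The tall transformer: upright black core 60 mm (its x) by 42 mm (its y) and 80 mm high; the yellow winding bulges 10 mm out of both y faces (62 mm over the windings) between heights 12 and 68 mm; a thin steel foot plate 60 by 66 mm, 3 mm thick, lies under it. Its two plain x faces (60 mm apart, full height) are the place to grip. About 0.75 kg, loose. Origin: centre of the underside, z up.
- unit_mid (a point): The middle of the tall transformer, 40 mm above its underside: the point the camera must look at. Axes as unit.
- wide_a: A lower, wider transformer of the same make, 84 mm (x) by 68 mm (y) by 54 mm high, loose, 1.2 kg; a bystander near the tall one. Origin: centre of the underside.
- wide_b: Another like wide_a; a bystander.
- board: The fixed test board: a light wooden plate 170 mm (x) by 150 mm (y) by 18 mm thick on a low red tray; its top is 40 mm above the origin, which is the centre of the underside, on the bench.
- pivot (a point): The point where the camera's vertical swivel axis and level tilt axis cross, 210 mm above the bench on the fixed stand (round steel foot 120 mm across, slim post). Its frame belongs to the fixed stand and does not turn with the camera: z up; x is the direction in which the camera looks, level, when both joints read 0. The line of sight passes through this point at every setting.
- swivel (a joint): Swivel of the camera about the vertical axis through the pivot, rad, positive anticlockwise from above, 0 when it looks along the stand's x; range -3.0 to 1.0. Stiff with friction (0.25 N m) and stays where it is left.
- tilt (a joint): Tilt of the camera about the level axis through the pivot, across the line of sight, rad; 0 is level, positive is nose down; range -0.5 to 1.0. Stiff with friction (0.3 N m) and stays where it is left.
- lens (a point): Centre of the front of the lens of the camera (grey box 110 by 64 by 56 mm centred on the pivot, between the arms of a yoke 108 mm wide over all; black lens barrel 50 mm across in front), 95 mm ahead of the pivot on the line of sight. Its x axis is the line of sight, pointing forward; y runs to the camera's left along the tilt axis.
- grip (a point): Centre of the round black grip by which the camera is moved: an upright disc 30 mm across and 16 mm thick, flat sides to the camera's left and right (its y), on a thin bent stem behind the camera, 90 mm behind and 50 mm above the pivot in the camera's own axes (those of lens). It can be pinched across its flat sides from above, and can then turn between the fingers as the camera tilts.
Not all that is in view belongs to the job. What is shaped like the unit but blue or red is not meant. Leave any black look-alike of the board alone.

How it is judged:
By the outcome, as a careful person would: the job done as asked, in the order asked, and still so for the second after the job is handed in, with the robot touching nothing.
It also fails if it takes over 67 s, if anything falls off the work surface, if the arm or the gripper's body presses on something with over 40 N, if the wrist force passes 120 N, or if a joint passes its speed limit or range.

## Robot

A 6-joint arm with a two-finger parallel gripper is mounted at the origin on the work surface. World frame = base frame: x ahead of the robot, y to its left, z up, the work surface at z = 0. Lengths are in m, angles in degrees, forces in N, time in s.
With the tool pointing down it reaches from about 0.275 to 0.725 m from the base axis. Payload 5.6 kg.
Tool frame: the origin (TCP) lies at the very end of the fingers, on their centre line; the grasp point (between the pads) lies 19 mm behind it (bot.hold_point_z is the distance from the TCP to the grasp point, in m); z points along the fingers, y is the line along which they close (so a half turn about z gives the same grasp; the last joint's range is limited). The gripper opens to 85 mm and grips with 20 to 120 N. Pads are 22 mm wide; open, the fingers measure 114 mm over their backs; the gripper's body (76 mm by 85 mm) begins 54 mm behind the grasp point. The pads swing forward as they close: fully open they stand 13 mm farther back than shut.
Start: joints at [-55.313, 14.616, 6.199, 0, -81.583, -16.306], TCP at [0.173, -0.522, 0.231] pointing down, gripper open.
Joint ranges: [-168.99, 168.99], [-69.2, 112.95], [-62.41, 85.93], [-164.36, 98.24], [-168.68, -3.75], [-174.98, 174.98]. Speed limits (degrees/s): [147.25, 147.25, 180, 180, 180, 180].

## Interface

Orientations are given as a 3x3 rotation matrix whose columns are the frame's x, y, z axes.
In Python, from station import bot gives the robot as it stands. Calls block until the motion is done:
- bot.move_to(position, orientation): joint-space move of the TCP to a pose.
- bot.move_straight(position, frame=None, vel=0.15, f_stop=None): straight line of the TCP; frame=None keeps the orientation; vel is the mean speed in m/s. With f_stop (N) it stops when the force on the tool has changed by that much, and returns True; else False.
- bot.goto_joints(angles): joint-space move.
- bot.move_gripper(opening, squeeze=None): finger opening in m; squeeze is the grip in N (None keeps the last); returns when the fingers have stopped.
- bot.pause(seconds).
- bot.ik(position, orientation): joint angles nearest the present ones, or None.
- bot.read_state(): the state.
- bot.snapshot(name): name is "scene" or "top" or "wrist"; returns a dict with "frame" (400x640x3 uint8, red, green, blue), "fov_y" (degrees; the focal length in pixels is half the picture's height over the tangent of half this angle, whatever the lens; pixels are square), "cx", "cy" (the principal point, pixels), "world_from_camera" (4x4, takes a point from camera to world coordinates); the wrist camera has in their place "hand_eye" (4x4, takes a point from camera to tool coordinates, whose origin is the TCP and whose axes are the flange's). Camera axes: x right, y up, looking along -z (the intrinsics and any distortion apply to the point x, -y, -z); pixel columns grow to the right and rows downward; lengths in m; the calibration is good to about 2 mm. A picture is of the moment at which its call begins: read the wrist's pose just before it. There is no depth.
A pose or a line that the arm cannot do raises bot.Unreachable and nothing moves.
- bot.hand_in(): hands the job in; it is judged then, once.
The state is a dict: "time": time; "qpos": joint angles; "dq": joint speeds; "joint_torque": joint torques, N m; "eef_pos": TCP position; "tool_rot": TCP orientation; "ft_force": force on the tool from outside, world axes, zero at the start; "moment": the same for the moment, N m; "opening": finger opening in m; "grasp_force": force on a finger pad.
Only numpy, scipy, OpenCV 4.12 (cv2) and the standard library are available. Lean on these libraries where they do the work, as an engineer would, in place of code of your own. Each camera call takes 0.05 s, during which the arm holds its last target. There are 200 camera calls.

## Working session

There is one attempt and no reset: what is moved stays moved. The work goes in short steps, each a Python script; the robot and the scene stay as the last script left them, time stands still between calls to the robot, and variables do not carry over. Pictures are saved under pics/ and viewed, at most 10 in all, crops included, and the job is handed in when it is done.

```bash
ls; mkdir -p pics; python3 - <<'E'
from station import bot
import cv2,numpy as np,pickle
d={}
for n in("scene","top","wrist"):
    s=bot.read_state(); p=bot.snapshot(n); d[n]=(s,p); cv2.imwrite(f"pics/{n}0.png",p["frame"][...,::-1])
    print(n,{k:(np.round(v,4).tolist() if not isinstance(v,str) else v) for k,v in p.items() if k!="frame"})
pickle.dump(d,open("d0.pkl","wb"))
E
```

```text
pics
scene {'fov_y': 52.6236, 'cx': 319.442, 'cy': 193.5172, 'world_from_camera': [[-0.05, -0.5768, 0.8154, 1.3783], [0.9987, -0.0352, 0.0363, 0.0378], [0.0077, 0.8161, 0.5778, 0.8399], [0.0, 0.0, 0.0, 1.0]]}
top {'fov_y': 44.758, 'cx': 316.0384, 'cy': 197.3595, 'world_from_camera': [[0.013, 0.9843, -0.176, 0.2481], [-0.9999, 0.0109, -0.013, -0.0383], [-0.0109, 0.1761, 0.9843, 1.4719], [0.0, 0.0, 0.0, 1.0]]}
wrist {'fov_y': 60.6426, 'cx': 325.7143, 'cy': 200.1869, 'hand_eye': [[0.0003, 0.9587, 0.2845, 0.0733], [1.0, -0.0006, 0.001, -0.001], [0.0011, 0.2845, -0.9587, -0.1407], [0.0, 0.0, 0.0, 1.0]]}
```

View pics/scene0.png

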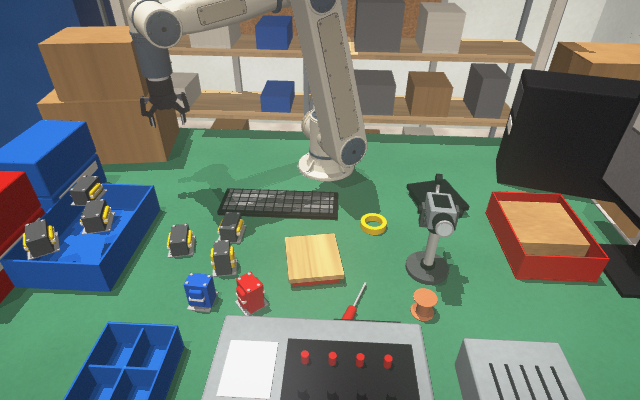

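View pics/top0.png

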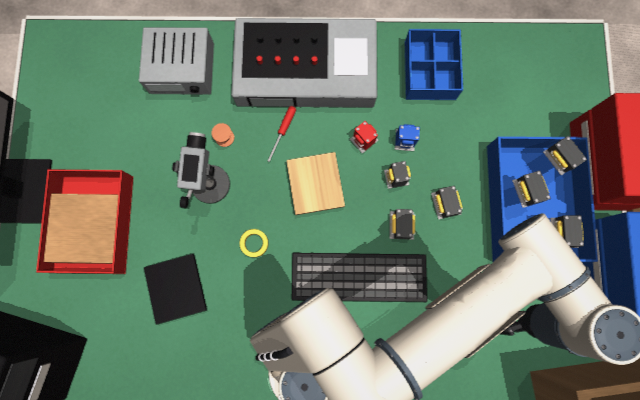

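Top view: tall candidates are (398,174), (447,202) and (402,224); blue (408,136) and red (365,135) are decoys; the three in the blue bin don't stand with the group. The smallest footprint, (398,174), which is (223,257) in scene, looks like the tall one. I'll confirm with an enlarged crop. The board is at (316,183), and the camera stand at (205,180) has its lens at (196,140) and its grip at (184,202).

```bash
cat > h.py <<'E'
import numpy as np,cv2
def cam(s,p):
    if "world_from_camera" in p: return np.array(p["world_from_camera"])
    T=np.eye(4);T[:3,:3]=s["tool_rot"];T[:3,3]=s["eef_pos"]
    return T@np.array(p["hand_eye"])
def ray(s,p,uv):
    M=cam(s,p);f=200/np.tan(np.radians(p["fov_y"]/2))
    d=M[:3,:3]@np.array([(uv[0]-p["cx"])/f,-(uv[1]-p["cy"])/f,-1.]);return M[:3,3],d/np.linalg.norm(d)
def plane(s,p,uv,z):
    o,d=ray(s,p,uv);return o+d*(z-o[2])/d[2]
def proj(s,p,X):
    M=np.linalg.inv(cam(s,p));f=200/np.tan(np.radians(p["fov_y"]/2));c=M[:3,:3]@X+M[:3,3]
    return np.array([p["cx"]+f*c[0]/-c[2],p["cy"]+f*c[1]/c[2]])
def tri(*rs):
    A=sum(np.eye(3)-np.outer(d,d) for o,d in rs);b=sum((np.eye(3)-np.outer(d,d))@o for o,d in rs)
    X=np.linalg.solve(A,b);return X,[round(float(np.linalg.norm((np.eye(3)-np.outer(d,d))@(X-o)))*1000,1) for o,d in rs]
E
python3 - <<'E'
import pickle;from h import *
d=pickle.load(open("d0.pkl","rb"))
T=d["top"][1]["frame"];S=d["scene"][1]["frame"]
r=lambda im,y,x:cv2.resize(im[y:y+75,x:x+100],(400,300),interpolation=cv2.INTER_CUBIC)
c=np.vstack([np.hstack([r(T,155,375),r(S,210,160)]),np.hstack([r(T,130,160),r(S,175,390)])])
cv2.imwrite("pics/crop1.png",c[...,::-1])
for a,b,n in [((398,174),(223,257),"tall"),((447,202),(180,240),"a"),((402,224),(231,227),"b"),((316,183),(314,259),"board"),((211,184),(428,267),"foot"),((196,140),(444,229),"lens")]:
    print(n,tri(ray(*d["top"],a),ray(*d["scene"],b)))
E
```

```text
tall (array([ 0.5772392 , -0.26463569,  0.04461608]), [0.2, 0.2])
a (array([ 0.49681281, -0.41446443,  0.0276378 ]), [1.3, 1.3])
b (array([ 0.42845966, -0.27759459,  0.02761447]), [0.7, 0.7])
board (array([ 0.55091335, -0.01562915,  0.02521573]), [2.9, 2.9])
foot (array([0.54817501, 0.30810098, 0.00923521]), [2.8, 2.8])
lens (array([0.62579287, 0.30289322, 0.21586295]), [0.5, 0.5])
```

View pics/crop1.png

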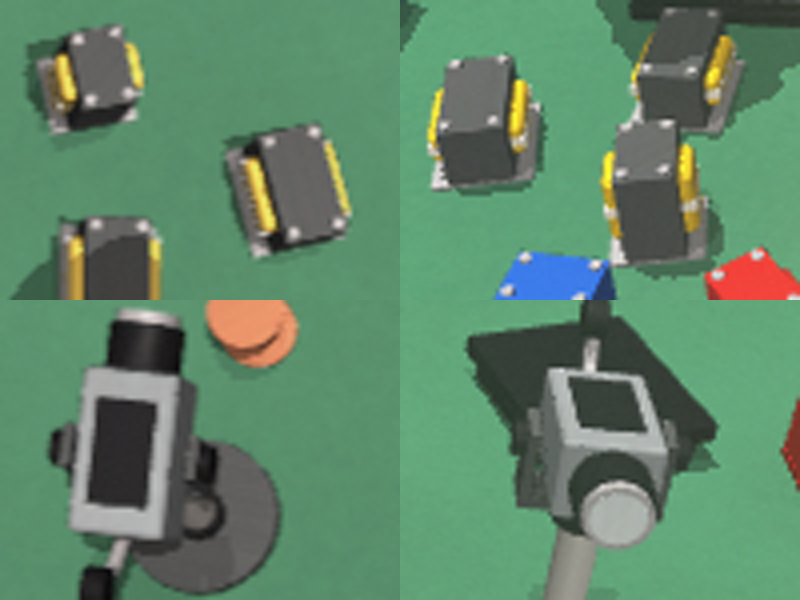

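The crops confirm it: the unit at top (398,174) is narrower and clearly taller, with its core faces to ±x and windings to ±y. The two wide ones are lower. Next: close wrist views of the unit and the board.

```bash
cat >> h.py <<'E'
def R(a):
    a=np.radians(a);c,s=np.cos(a),np.sin(a);return np.array([[-s,c,0],[c,s,0],[0,0,-1.]])
E
python3 - <<'E'
from station import bot
import pickle;from h import *
for a in(12,192):
    print(a,[np.round(bot.ik(np.array(p),R(a)),1).tolist() if bot.ik(np.array(p),R(a)) is not None else None for p in ([.577,-.265,.25],[.55,-.0156,.25],[.577,-.265,.03])])
d=pickle.load(open("d0.pkl","rb"));fs=[]
v=12
for i,p in enumerate([[.577,-.265,.28],[.577,-.325,.28],[.56,-.08,.26],[.56,-0.0,.26]]):
    bot.move_to(np.array(p),R(v));s=bot.read_state();q=bot.snapshot("wrist");d[f"w{i}"]=(s,q);fs.append(q["frame"]);print(s["time"])
pickle.dump(d,open("d1.pkl","wb"))
cv2.imwrite("pics/w.png",cv2.resize(np.vstack([np.hstack(fs[:2]),np.hstack(fs[2:])]),(800,500),interpolation=cv2.INTER_AREA)[...,::-1])
E
```

```text
12 [[-10.6, 24.4, 22.9, 0.0, -88.5, -157.4], None, [-10.6, 31.2, 1.0, 0.0, -59.8, -157.4]]
192 [[-10.6, 24.4, 22.9, 0.0, -88.5, 22.6], [14.7, 14.4, 8.6, 0.0, -84.2, -2.7], [-10.6, 31.2, 1.0, 0.0, -59.8, 22.6]]
2.2583
2.6583Traceback (most recent call last):
  File "<stdin>", line 8, in <module>
station.Unreachable: the arm cannot take that pose within its joint ranges
```

```bash
python3 - <<'E'
from station import bot
import pickle;from h import *
d=pickle.load(open("d0.pkl","rb"));fs=[]
v=192
for i,p in enumerate([[.577,-.325,.28],[.577,-.255,.28],[.56,-.06,.26],[.56,0.02,.26]]):
    bot.move_to(np.array(p),R(v));s=bot.read_state();q=bot.snapshot("wrist");d[f"w{i}"]=(s,q);fs.append(q["frame"]);print(s["time"])
pickle.dump(d,open("d1.pkl","wb"))
cv2.imwrite("pics/w.png",cv2.resize(np.vstack([np.hstack(fs[:2]),np.hstack(fs[2:])]),(800,500),interpolation=cv2.INTER_AREA)[...,::-1])
E
```

```text
5.3583
5.7917
6.65
7.1167
```

View pics/w.png

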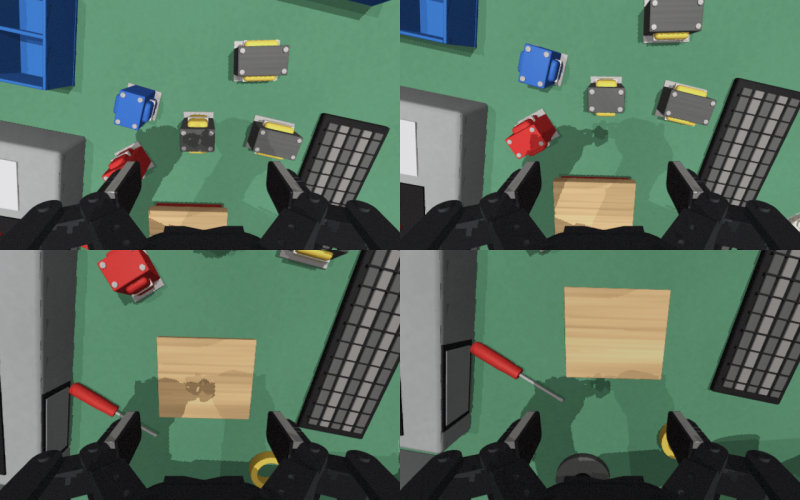

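The unit shows at full-resolution pixels (315,215) in w0 and (328,155) in w1, with four corner screws. The wooden board is whole in the last two views, around (330,603-400) and (346,133). Now extract the corners.

```bash
python3 - <<'E'
import pickle;from h import *
d=pickle.load(open("d1.pkl","rb"))
# unit screws: bright grey blobs near predicted location
def screws(k,c,r=32):
    f=d[k][1]["frame"];x0,y0=c[0]-r,c[1]-r;g=f[y0:y0+2*r,x0:x0+2*r].astype(int)
    m=((g.min(2)>115)&(g.max(2)-g.min(2)<30)).astype(np.uint8)
    n,_,st,ce=cv2.connectedComponentsWithStats(m,connectivity=4)
    return [(np.round(ce[i]+[x0,y0],1).tolist(),int(st[i,4])) for i in range(1,n) if st[i,4]>3]
for k,c in(("w0",(315,215)),("w1",(328,155))): print(k,screws(k,c))
B={}
for k in("w2","w3","top","scene"):
    h=cv2.cvtColor(d[k][1]["frame"],cv2.COLOR_RGB2HSV)
    m=cv2.inRange(h,(8,60,60),(24,200,255));m=cv2.morphologyEx(m,cv2.MORPH_OPEN,np.ones((3,3)));m=cv2.morphologyEx(m,cv2.MORPH_CLOSE,np.ones((5,5)))
    ref={"w2":(330,205),"w3":(346,133),"top":(316,183),"scene":(314,259)}[k]
    c=min(cv2.findContours(m,0,2)[0],key=lambda c:abs(cv2.pointPolygonTest(c,ref,True)-40) if cv2.contourArea(c)>800 else 1e9)
    q=cv2.approxPolyDP(cv2.convexHull(c),0.04*cv2.arcLength(c,True),True)[:,0]
    print(k,cv2.contourArea(c),q.tolist(),[np.round(plane(*d[k],p,.04)[:2],4).tolist() for p in q],np.round(np.mean([plane(*d[k],p,.04)[:2] for p in q],0),4))
    B[k]=q
E
```

```text
w0 [([318.6, 186.3], 218), ([293.2, 212.2], 50), ([338.2, 211.9], 26), ([293.7, 237.4], 33), ([335.4, 238.2], 19)]
w1 [([329.9, 126.3], 286), ([306.9, 146.2], 67), ([353.1, 147.0], 68), ([306.7, 173.7], 61), ([351.8, 174.6], 62)]
w2 19301.0 [[251, 140], [409, 144], [397, 270], [255, 266]] [[0.6426, -0.0763], [0.4799, -0.1066], [0.4532, 0.0377], [0.6166, 0.0671]] [ 0.5481 -0.0195]
w3 22956.5 [[262, 61], [431, 64], [417, 206], [267, 203]] [[0.6435, -0.0742], [0.4805, -0.1061], [0.4526, 0.0376], [0.6153, 0.0687]] [ 0.548  -0.0185]
top 2666.5 [[335, 153], [344, 205], [295, 214], [287, 160]] [[0.6418, -0.0753], [0.4818, -0.1032], [0.453, 0.0426], [0.6184, 0.0703]] [ 0.5488 -0.0164]
scene 2232.0 [[334, 234], [343, 278], [289, 282], [285, 237]] [[0.4568, 0.0416], [0.632, 0.069], [0.654, -0.0719], [0.4789, -0.1034]] [ 0.5554 -0.0161]
```

```bash
python3 - <<'E'
import pickle;from h import *
d=pickle.load(open("d1.pkl","rb"))
a=[(293.2,212.2),(338.2,211.9),(293.7,237.4),(335.4,238.2)];b=[(306.9,146.2),(353.1,147),(306.7,173.7),(351.8,174.6)]
P=[]
for x,y in zip(a,b):
    X,e=tri(ray(*d["w0"],x),ray(*d["w1"],y));P.append(X);print("screw",X.round(4),e)
for k,s in(("w0",a),("w1",b)):
    P=np.array([plane(*d[k],x,.082) for x in s]);v=P[0]-P[1]+P[2]-P[3];print(k,P.mean(0).round(4),np.degrees(np.arctan2(v[1],v[0])).round(2),np.linalg.norm(v)/2, "sep y",np.linalg.norm(P[0]-P[2]))
for x,y in zip([[251,140],[409,144],[397,270],[255,266]],[[262,61],[431,64],[417,206],[267,203]]):print("board",tri(ray(*d["w2"],x),ray(*d["w3"],y)))
h=lambda k,lo,hi,c:None
for k in("w1",):
    m=cv2.inRange(cv2.cvtColor(d[k][1]["frame"],cv2.COLOR_RGB2HSV),(0,120,60),(8,255,255))
    for c in cv2.findContours(m,0,2)[0]:
        if cv2.contourArea(c)>800: print("red",[plane(*d[k],p,.08)[:2].round(3).tolist() for p in cv2.boxPoints(cv2.minAreaRect(c))])
E
```

```text
screw [ 0.6011 -0.2777  0.0781] [0.2, 0.2]
screw [ 0.5545 -0.2859  0.0718] [0.3, 0.3]
screw [ 0.5956 -0.2507  0.0807] [0.0, 0.0]
screw [ 0.5513 -0.2598  0.0826] [0.5, 0.5]
w0 [ 0.576  -0.2698  0.082 ] 11.64 0.04574658638365176 sep y 0.028345963071569436
w1 [ 0.5757 -0.269   0.082 ] 11.05 0.04567975074837571 sep y 0.027725243538023883
board (array([ 0.64488558, -0.07479303,  0.03046635]), [0.4, 0.4])
board (array([ 0.47958544, -0.10646618,  0.03779394]), [0.3, 0.3])
board (array([0.45309187, 0.03749621, 0.04050352]), [0.3, 0.3])
board (array([0.61684196, 0.07131355, 0.03234189]), [0.7, 0.7])
red [[0.736, -0.175], [0.673, -0.233], [0.636, -0.187], [0.701, -0.125]]
```

```bash
python3 - <<'E'
from station import bot
import pickle;from h import *
np.set_printoptions(precision=4,suppress=True)
Rg=R(191.3);u=np.array([.5758,-.2693,0])
print(bot.hold_point_z)
bot.move_to(u+[0,0,.16],Rg)
print(bot.move_straight(u+[0,0,.03],vel=.12,f_stop=8))
bot.move_gripper(.055,50)
s=bot.read_state();print(s["time"],s["opening"],s["grasp_force"],s["eef_pos"],s["ft_force"])
z0=s["eef_pos"][2]
bot.move_straight(u+[0,0,.16],vel=.12)
s=bot.read_state();print(s["time"],s["opening"],s["grasp_force"],s["ft_force"])
b=np.array([.548,-.0187,0])
bot.move_straight(b+[0,0,.16],R(190.8),vel=.2)
bot.move_straight(b+[0,0,.04+z0+.012],vel=.1)
bot.pause(.2)
w=bot.snapshot("scene")["frame"]; 
hit=bot.move_straight(b+[0,0,.04+z0-.004],vel=.015,f_stop=4)
s=bot.read_state();print(hit,s["time"],s["eef_pos"],s["eef_pos"][2]-z0,s["ft_force"])
w2=bot.snapshot("scene")["frame"]
cv2.imwrite("pics/pl.png",cv2.resize(np.hstack([w[150:300,200:400],w2[150:300,200:400]]),(800,300),interpolation=cv2.INTER_CUBIC)[...,::-1])
E
```

```text
0.0187
False
9.925 0.05954353245280188 56.487266421318054 [ 0.5768 -0.2694  0.0309] [ 2.4985 -0.4747  2.6848]
11.1583 0.05957528832434229 55.78731179237366 [-0.9827 -0.8593 -9.0701]
True 14.5167 [ 0.5479 -0.0187  0.0709] 0.039952269000915544 [-0.163   0.9737  7.1094]
```

View pics/pl.png

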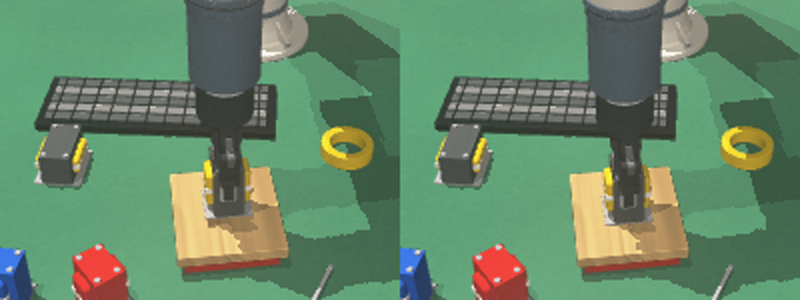

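The unit stands on the board; contact came at 39.95 mm, which checks the board height. Release it, retreat, and view the stand and the unit.

```bash
python3 - <<'E'
from station import bot
import pickle;from h import *
np.set_printoptions(precision=4,suppress=True)
bot.move_gripper(.085)
bot.move_straight(np.array([.5479,-.0187,.22]),vel=.12)
d={};fs=[]
def snap(k,n):
    s=bot.read_state();q=bot.snapshot(n);d[k]=(s,q);fs.append(q["frame"])
for i,p in enumerate([[.52,.10,.42],[.50,.34,.42],[.56,.36,.42]]):
    try: bot.move_to(np.array(p),R(190.8))
    except bot.Unreachable: print("unreach",p);continue
    snap(f"v{i}","wrist");print(d[f"v{i}"][0]["time"])
snap("top","top");snap("scene","scene")
pickle.dump(d,open("d2.pkl","wb"))
print(len(fs))
cv2.imwrite("pics/v.png",cv2.resize(np.vstack([np.hstack(fs[:2]),np.hstack([fs[2],fs[-2]])]),(800,500),interpolation=cv2.INTER_AREA)[...,::-1])
E
```

```text
17.3
18.3
18.7833
5
```

View pics/v.png

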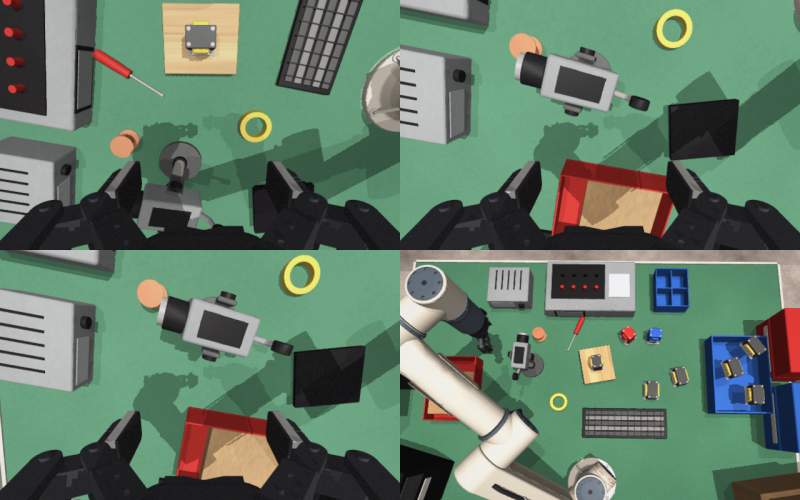

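Views v1 and v2 show the camera clear of the fingers: lens at v1 (208,107), grip at v1 (384,163) and v2 (453,157). One enlarged crop will let me pick pixels well.

```bash
python3 - <<'E'
import pickle;from h import *
d=pickle.load(open("d2.pkl","rb"))
g=lambda k,x,y:cv2.resize(d[k][1]["frame"][y:y+150,x:x+200],(400,300),interpolation=cv2.INTER_CUBIC)
cv2.imwrite("pics/c2.png",np.vstack([np.hstack([g("v1",180,50),g("v2",240,50)]),np.hstack([g("v0",220,200),g("scene",370,150)])])[...,::-1])
E
```

```text
(no output)
```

View pics/c2.png

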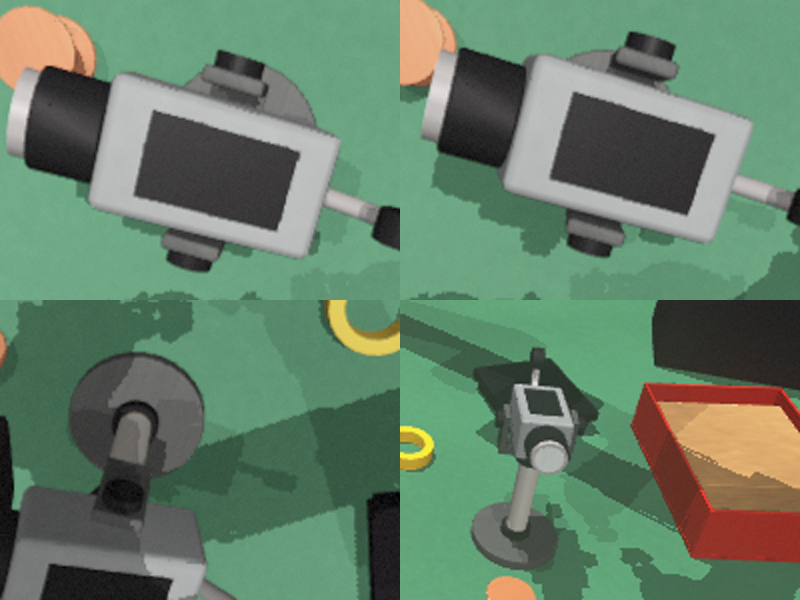

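The crop shows the foot disc centred near v0 pixel (288,256), with the panel, tilt knobs and stem clear in v1 and v2. Triangulate the panel corners, knobs and grip, and fit the foot circle.

```bash
python3 - <<'E'
import pickle;from h import *
from scipy.optimize import least_squares
np.set_printoptions(precision=4,suppress=True)
d=pickle.load(open("d2.pkl","rb"))
f1=lambda x,y:(180+x/2,50+y/2); f2=lambda x,y:(240+(x-400)/2,50+y/2)
T=lambda a,b:tri(ray(*d["v1"],f1(*a)),ray(*d["v2"],f2(*b)))
P=[]
for a,b in zip([(152,110),(300,152),(279,231),(134,193)],[(574,92),(715,134),(687,215),(551,178)]):
    X,e=T(a,b);P.append(X);print("panel",X,e)
P=np.array(P);f=(P[0]-P[1]+P[3]-P[2])/2;print("centre",P.mean(0),"fwd",f,np.degrees(np.arctan2(f[1],f[0])))
K=[T((240,55),(651,37)),T((190,268),(589,253))];print("knobs",K,(K[0][0]+K[1][0])/2,K[0][0]-K[1][0])
# grip: dark blobs
G={}
for k,c in(("v1",(384,163)),("v2",(453,157))):
    r=22;g=d[k][1]["frame"][c[1]-r:c[1]+r,c[0]-r:c[0]+r]
    m=(g.max(2)<55).astype(np.uint8);n,l,st,ce=cv2.connectedComponentsWithStats(m);i=1+np.argmax(st[1:,4])
    G[k]=ce[i]+np.array(c)-r;print(k,G[k],st[i],cv2.minAreaRect(np.argwhere(l==i)[:,::-1].astype(np.float32)))
print("grip",tri(ray(*d["v1"],G["v1"]),ray(*d["v2"],G["v2"])))
# foot circle
pts=[(69,413),(80,380),(105,360),(137,353),(170,362),(192,385),(203,415),(196,445),(180,465)]
for z in(0,.006,.012):
  for nm,W in (("hand",np.array([plane(*d["v0"],(220+x/2,200+(y-300)/2),z)[:2] for x,y in pts])),):
    s=least_squares(lambda q:np.hypot(*(W-q[:2]).T)-q[2],[.55,.31,.06],loss="soft_l1",f_scale=.001);print(z,nm,s.x,(s.fun*1000).round(1))
fr=d["v0"][1]["frame"]
m=(cv2.cvtColor(fr,cv2.COLOR_RGB2HSV)[...,1]<70).astype(np.uint8);e=cv2.Canny(m*255,50,100)
W=np.array([plane(*d["v0"],(x,y),.008)[:2] for y,x in np.argwhere(e)])
W=W[np.abs(np.hypot(*(W-s.x[:2]).T)-.06)<.006]
s=least_squares(lambda q:np.hypot(*(W-q[:2]).T)-q[2],s.x,loss="soft_l1",f_scale=.001);print("auto",len(W),s.x)
# unit screws
f=d["v0"][1]["frame"]
c0=proj(*d["v0"],np.array([.548,-.0187,.122]));x0,y0=(c0-30).astype(int);g=f[y0:y0+60,x0:x0+60].astype(int)
n,_,st,ce=cv2.connectedComponentsWithStats(((g.min(2)>125)&(g.max(2)-g.min(2)<35)).astype(np.uint8),connectivity=4)
for i in range(1,n):
    if st[i,4]>3: print("unit",st[i,4],plane(*d["v0"],ce[i]+[x0,y0],.122))
E
```

```text
panel [0.5735 0.2835 0.2446] [0.2, 0.2]
panel [0.505  0.2899 0.2305] [0.1, 0.1]
panel [0.5077 0.3302 0.2239] [0.1, 0.1]
panel [0.5769 0.3221 0.2438] [0.5, 0.5]
centre [0.5408 0.3064 0.2357] fwd [ 0.0689 -0.0073  0.017 ] -6.035641139383088
knobs [(array([0.5417, 0.2516, 0.2091]), [0.0, 0.0]), (array([0.5504, 0.3618, 0.2068]), [0.2, 0.2])] [0.5461 0.3067 0.2079] [-0.0087 -0.1101  0.0024]
v1 [382.1173 164.5708] [  4  12  34  24 452] ((20.399999618530273, 23.799999237060547), (30.990318298339844, 18.973663330078125), 18.434947967529297)
v2 [449.859  156.4273] [  3  10  35  24 454] ((19.849998474121094, 21.449996948242188), (32.8876838684082, 18.024980545043945), 18.434947967529297)
grip (array([0.4495, 0.3156, 0.239 ]), [0.1, 0.1])
0 hand [0.5467 0.3095 0.0605] [-0.3 -0.2 -0.1  0.8  0.8 -1.4 -0.6 -0.2  1.4]
0.006 hand [0.5466 0.3065 0.0599] [-0.3 -0.2 -0.1  0.8  0.8 -1.4 -0.6 -0.2  1.4]
0.012 hand [0.5464 0.3035 0.0592] [-0.3 -0.2 -0.1  0.8  0.8 -1.4 -0.6 -0.2  1.4]
auto 196 [0.5469 0.3054 0.0613]
unit 55 [ 0.5719 -0.0273  0.122 ]
unit 58 [ 0.5269 -0.0358  0.122 ]
unit 52 [0.5669 0.0003 0.122 ]
unit 50 [ 0.5218 -0.0083  0.122 ]
unit 22 [0.5186 0.0059 0.122 ]
unit 21 [0.5631 0.0146 0.122 ]
unit 4 [0.5568 0.0151 0.122 ]
unit 5 [0.5253 0.0089 0.122 ]
```

Everything agrees: pivot about (0.5465, 0.306, 0.21), heading about -5.7°, tilt about -0.217 rad. The grip is measured at (0.4495, 0.3156, 0.239). Target settings are heading about -89.8° and tilt about 0.38 rad.

```bash
cat >> h.py <<'E'
PIV=np.array([.5465,.306,.21]);TGT=np.array([.5475,-.0183,.08])
def grip(phi,th,a=-.09,b=.05):
    c=np.array([np.cos(phi),np.sin(phi),0]);z=np.array([0,0,1.])
    return PIV+a*(c*np.cos(th)-z*np.sin(th))+b*(c*np.sin(th)+z*np.cos(th))
def goal():
    v=TGT-PIV;return np.arctan2(v[1],v[0]),np.arctan2(-v[2],np.hypot(v[0],v[1]))
E
python3 - <<'E'
from station import bot
from h import *
np.set_printoptions(precision=4,suppress=True)
p0,t0=np.radians(-5.7),-.217;p1,t1=goal();print(grip(p0,t0),p1,t1,grip(p1,t1))
dz=np.array([0,0,-bot.hold_point_z]);ori=lambda p:R(np.degrees(p)+270)
N=10;path=[(p0+(p1-p0)*i/N,t0+(t1-t0)*i/N) for i in range(N+1)]
print([bot.ik(grip(*q)+dz,ori(q[0])) is not None for q in path])
bot.move_gripper(.05,30)
g=np.array([.4495,.3156,.239])
bot.move_to(g+dz+[0,0,.08],ori(p0))
print(bot.move_straight(g+dz,vel=.08,f_stop=6))
bot.move_gripper(.010,30);s=bot.read_state();print(s["time"],s["opening"],s["grasp_force"],s["eef_pos"]-dz,s["ft_force"])
# carry the constant grasp offset (tool axes) between hold point and model grip
for q in path[1:]:
    bot.move_straight(grip(*q)+dz,ori(q[0]),vel=.05)
    s=bot.read_state();print(round(s["time"],2),s["ft_force"],s["moment"],s["opening"])
print(s["eef_pos"]-dz)
E
```

```text
[0.4483 0.3158 0.2395] -1.5677127719673876 0.3812488222160735 [0.5463 0.3709 0.2899]
[True, True, True, True, True, True, True, True, True, True, True]
False
22.0167 0.015221513819139366 31.6262286901474 [0.4496 0.316  0.2394] [-0.8806  0.9451  2.392 ]
22.48 [ 5.5841  1.9919 -7.9833] [ 0.9423 -1.6259  0.1721] 0.016028044640407902
22.94 [ 6.1324  3.0734 -9.21  ] [ 1.0574 -1.6687  0.2283] 0.015415162231543022
23.39 [ 5.7652  1.613  -9.3404] [ 1.0203 -1.6214  0.28  ] 0.016033672792491176
23.83 [ 5.7777  1.513  -8.8098] [ 0.9196 -1.601   0.2551] 0.01540439583083268
24.27 [ 5.1551  1.4216 -8.6947] [ 0.9063 -1.3877  0.2858] 0.015496911604561894
24.69 [ 4.7934  1.3522 -8.1586] [ 0.9062 -1.4929  0.2581] 0.015381703999610146
25.11 [ 4.8579  2.3668 -8.2904] [ 0.8862 -1.4871  0.2063] 0.01573271737909799
25.52 [ 5.2483  1.7614 -7.4892] [ 0.8545 -1.4764  0.1698] 0.015701497743646087
25.91 [ 5.0966  1.7496 -7.2005] [ 0.7381 -1.6019  0.1612] 0.015768453931093773
26.29 [ 4.2409  0.4003 -7.0304] [ 0.7085 -1.5343  0.0557] 0.015596909265606947
[0.5464 0.3708 0.29  ]
```

```bash
python3 - <<'E'
from station import bot
import pickle;from h import *
bot.move_gripper(.05);s=bot.read_state()
bot.move_straight(np.array(s["eef_pos"])+[0,0,.1],vel=.12)
d={}
for i,p in enumerate([[.50,.38,.42],[.60,.38,.42]]):
    bot.move_to(np.array(p),R(190.8));s=bot.read_state();d[f"v{i}"]=(s,bot.snapshot("wrist"));print(s["time"])
for n in("top","scene"): s=bot.read_state();d[n]=(s,bot.snapshot(n))
pickle.dump(d,open("d3.pkl","wb"))
pr=[proj(*d[k],PIV) for k in("v0","v1","scene")];print(pr)
g=lambda k,c,w=200,h=150:(lambda x,y:(print(k,x,y),cv2.resize(d[k][1]["frame"][y:y+h,x:x+w],(400,300),interpolation=cv2.INTER_CUBIC))[1])(max(0,int(c[0]-w/2)),max(0,int(c[1]-h/2)))
cv2.imwrite("pics/c3.png",np.vstack([np.hstack([g("v0",pr[0]),g("v1",pr[1])]),np.hstack([g("scene",pr[2]),g("scene",(370,240))])])[...,::-1])
E
```

```text
28.0833Traceback (most recent call last):
  File "<stdin>", line 7, in <module>
station.Unreachable: the arm cannot take that pose within its joint ranges
```

```bash
python3 - <<'E'
from station import bot
import pickle;from h import *
d={}
for i,p in enumerate([[.50,.38,.42],[.55,.32,.42]]):
    bot.move_to(np.array(p),R(190.8));s=bot.read_state();d[f"v{i}"]=(s,bot.snapshot("wrist"));print(s["time"])
for n in("top","scene"): s=bot.read_state();d[n]=(s,bot.snapshot(n))
pickle.dump(d,open("d3.pkl","wb"))
pr=[proj(*d[k],PIV) for k in("v0","v1","scene")];print(pr)
g=lambda k,c,w=200,h=150:(lambda x,y:(print(k,x,y),cv2.resize(d[k][1]["frame"][y:y+h,x:x+w],(400,300),interpolation=cv2.INTER_CUBIC))[1])(max(0,int(c[0]-w/2)),max(0,int(c[1]-h/2)))
cv2.imwrite("pics/c3.png",np.vstack([np.hstack([g("v0",pr[0]),g("v1",pr[1])]),np.hstack([g("scene",pr[2]),g("scene",(370,240))])])[...,::-1])
E
```

```text
28.3833
28.8417
[array([292.13675679,  91.22256983]), array([331.40263789, 161.33050983]), array([438.74127922, 210.64456326])]
v0 192 16
v1 231 86
scene 338 135
scene 270 165
```

View pics/c3.png

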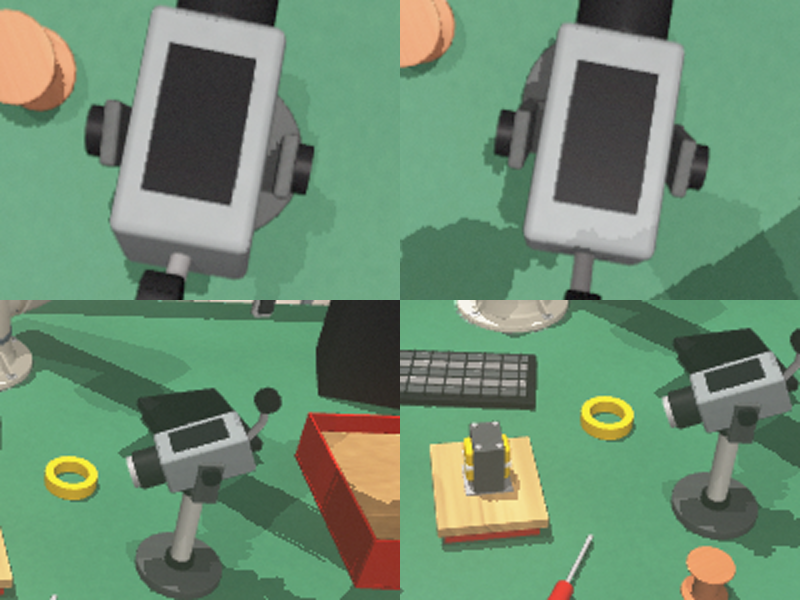

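The unit stands upright mid-board, and the camera looks toward it, nose down. Measure its actual heading and tilt from the panel corners (v0 and v1) and the grip (v0, v1, scene).

```bash
python3 - <<'E'
import pickle;from h import *
np.set_printoptions(precision=4,suppress=True)
d3=pickle.load(open("d3.pkl","rb"));d2=pickle.load(open("d2.pkl","rb"))
def panel(e,c):
    fr=e[1]["frame"];m=(fr.max(2)<95).astype(np.uint8)
    n,l=cv2.connectedComponents(m,connectivity=4);i=l[c[1],c[0]]
    k=max(cv2.findContours((l==i).astype(np.uint8),0,1)[0],key=cv2.contourArea);k=cv2.convexHull(k)
    q=cv2.approxPolyDP(k,.05*cv2.arcLength(k,True),True)[:,0].astype(float)
    # refine: fit a line to each side's contour points and intersect
    K=max(cv2.findContours((l==i).astype(np.uint8),0,1)[0],key=cv2.contourArea)[:,0].astype(float);L=[]
    for a,b in zip(q,np.roll(q,-1,0)):
        u=(b-a)/np.linalg.norm(b-a);w=K-a;t=w@u;o=w@np.array([-u[1],u[0]]);s=K[(t>4)&(t<np.linalg.norm(b-a)-4)&(abs(o)<2.5)]
        vx,vy,x,y=cv2.fitLine(s.astype(np.float32),cv2.DIST_HUBER,0,.01,.01).ravel();L.append(np.cross([x,y,1],[x+vx,y+vy,1]))
    C=[np.cross(L[j-1],L[j]) for j in range(4)];return np.array([c[:2]/c[2] for c in C]),q
def go(ea,ca,eb,cb):
    A,qa=panel(ea,ca);B,qb=panel(eb,cb)
    B=np.roll(B,-int(np.argmin([np.linalg.norm((A-A.mean(0))-(np.roll(B,-j,0)-B.mean(0))) for j in range(4)])),0)
    P=[tri(ray(*ea,a),ray(*eb,b)) for a,b in zip(A,B)];print(A.round(1).tolist(),[p[1][0] for p in P]);P=np.array([p[0] for p in P])
    f=P[0]-P[3]+P[1]-P[2];g=P[0]-P[1]+P[3]-P[2]
    f,g=(f,g) if np.linalg.norm(f)>np.linalg.norm(g) else (g,f)
    if f@(P.mean(0)-P.mean(0)+[.3,-1,0])<0:f=-f
    print("centre",P.mean(0),"heading",np.degrees(np.arctan2(f[1],f[0])),"tilt",np.arctan2(-f[2],np.hypot(*f[:2])),"len",np.linalg.norm(f)/2,"side heading",np.degrees(np.arctan2(g[1],g[0])))
go(d2["v1"],(288,135),d2["v2"],(312,127))
go(d3["v0"],(292,78),d3["v1"],(333,154))
print(np.degrees(goal()[0]),goal()[1])
# grip in scene + v0
def blob(e,c,r):
    g=e[1]["frame"][c[1]-r:c[1]+r,c[0]-r:c[0]+r];n,l,st,ce=cv2.connectedComponentsWithStats((g.max(2)<60).astype(np.uint8));i=l[r,r];print(st[i]);return ce[i]+np.array(c)-r
a=blob(d3["v0"],(270,160),18);b=blob(d3["scene"],(471,185),12);c=blob(d3["v1"],(521-200+5,240),20)
print(a,b,c,tri(ray(*d3["v0"],a),ray(*d3["scene"],b)),tri(ray(*d3["v0"],a),ray(*d3["v1"],c)),tri(ray(*d3["v0"],a),ray(*d3["v1"],c),ray(*d3["scene"],b)), "want",grip(*goal()))
E
```

```text
[[256.9, 105.4], [328.3, 125.8], [317.8, 164.5], [247.2, 146.8]] [15.6, 7.9, 20.4, 18.1]
centre [0.5148 0.2716 0.5615] heading -114.33704086155767 tilt -1.4206923372576161 len 0.11501794809675575 side heading 178.78897780315853
[[319.4, 45.5], [306.4, 117.4], [262.9, 109.6], [276.8, 37.4]] [0.1, 0.1, 0.1, 0.1]
centre [0.5466 0.2943 0.2343] heading -89.60868693149021 tilt 0.3692504855665803 len 0.06786532708040736 side heading -179.11789516524414
-89.82332532248654 0.3812488222160735
[  9   9  23  27 322]
[  6   6  13  13 121]
[  4  11  22  29 527]
[273.5776 160.3758] [471.3058 184.9091] [320.5313 245.7343] (array([0.5461, 0.3652, 0.2914]), [4.7, 4.7]) (array([0.5452, 0.3597, 0.3013]), [1.7, 1.7]) (array([0.546 , 0.3652, 0.2914]), [4.7, 0.2, 4.7]) want [0.5463 0.3709 0.2899]
```

The measured heading is -89.6° (goal -89.8°) and the tilt is 0.369 rad (goal 0.381). That is a 4–5 mm miss at most at the unit, within measuring error. The arm is clear, so I'm handing in.

```bash
python3 -c "
from station import bot
print(bot.hand_in())"
```

```text
the job is handed in; nothing more can be done
None
```

The job is handed in: the tall transformer stands upright and released within about 1 mm of the middle of the wooden board, the camera's line of sight measures within about 5 mm of its middle, and the two wide transformers were not touched.

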